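Release the odd battery pack from the bench charger

ROBOT

A 7-joint arm with a two-finger parallel gripper is mounted at the origin on the work surface. World frame = base frame: x ahead of the robot, y to its left, z up, the work surface at z = 0. Lengths are in m, angles in rad, forces in N, time in s.
With the tool pointing down it reaches from about 0.35 to 0.9 m from the base axis. Payload 8.1 kg.
Tool frame: the origin (TCP) lies on the centre line of the jaws, within the pads' length; the fingertips stand 8 mm ahead of it and the grasp point (between the pads) lies 11 mm behind it; z points along the fingers, y is the line along which they close (so a half turn about z gives the same grasp; the last joint's range is limited). The gripper opens to 92 mm and grips with 3 to 60 N. Pads are 19 mm wide; open, the fingers measure 130 mm over their backs; the gripper's body (75 mm by 190 mm) begins 47 mm behind the grasp point.
Start: joints at [1.012, 0.434, 0.025, 1.573, -0.012, 1.134, -0.075], TCP at [0.275, -0.561, 0.235] pointing down, gripper open.
Joint ranges: [-2.62, 2.62], [-0.44, 2.09], [-1.27, 1.32], [0.08, 2.57], [-1.32, 4.46], [0.12, 2], [-2.74, 2.74]. Speed limits (rad/s): [2.22, 2.22, 3.01, 3.01, 3.14, 3.14, 3.14].

INTERFACE

Orientations are given as a unit quaternion [w, x, y, z].
In Python, from bench import env, eoat, viewer, workorder, sensors gives the robot as it stands. Calls block until the motion is done:
- env.movep(position, orientation): joint-space move of the TCP to a pose.
- env.move_straight(position, vel=0.15, attitude=None): straight line of the TCP; attitude=None keeps the orientation; vel is the mean speed in m/s.
- env.movej(angles): joint-space move.
- eoat.command_gripper(opening, effort=None): finger opening in m; effort is the grip in N (None keeps the last); returns when the fingers have stopped.
- env.dwell(seconds).
- env.ik(position, orientation): joint angles nearest the present ones, or None.
- viewer.get_image(name): name is "scene" or "top" or "wrist"; returns (picture, depth): 420x560x3 uint8, red, green, blue; 420x560 float32, m along the optical axis (not along the pixel's ray), 0 where there is no reading.
- viewer.camera_info(name): a dict with "fx", "fy", "cx", "cy" (pixels), "D" ([k1, k2, p1, p2, k3] as OpenCV has them; the pictures are not rectified), "R" (3x3) and "t" (3): a world point X has camera coordinates R X + t; the wrist camera has in their place "T_tool_cam" (4x4, takes a point from camera to tool coordinates, whose origin is the TCP and whose axes are the flange's). Camera axes: x right, y down, z forward; pixel columns grow to the right and rows downward; lengths in m; the calibration is good to about 2 mm. A picture is of the moment at which its call begins: read the wrist's pose just before it. camera_info takes no time and is no camera call.
A pose or a line that the arm cannot do raises env.MotionError and nothing moves.
- workorder.close_job(): hands the job in; it is judged then, once.
Readings, each from a call of its own:
- sensors.current_time(): time.
- sensors.current_q(): joint angles.
- sensors.current_joint_vel(): joint speeds.
- sensors.current_tau(): joint torques, N m.
- sensors.current_tcp_pos(): TCP position.
- sensors.current_tcp_rot(): TCP orientation.
- sensors.current_wrist_force(): force on the tool from outside, world axes, zero at the start.
- sensors.current_ft_torque(): the same for the moment, N m.
- sensors.current_opening(): finger opening in m.
- sensors.current_gripper_force(): force on a finger pad.
Only numpy, scipy, OpenCV 4.12 (cv2) and the standard library are available. Lean on these libraries where they do the work, as an engineer would, in place of code of your own. Each camera call takes 0.05 s, during which the arm holds its last target. There are 200 camera calls.

TASK

One of the three battery packs in the bench charger is the wrong type: its grip is round, the other two have square block grips. Press down the spring release tab hidden under that pack's overhanging head until the pack pops up, then lift the pack out and stand it upright in the empty square tray. Leave the other two packs latched in the charger.

Things in the scene. Friction and masses are not known exactly. Their poses are not given: they have to be found in the camera images.
- odd_pack: The wrong pack (light grey, about 250 g), in any bay, facing as the charger. Body as pack_a; grip: an upright cylinder 32 mm in diameter, centred over the origin, 94 to 128 mm above it. Origin: centre of the foot's underside, 12 mm above the bench when seated; z up, -x its front. Once released a spring lifts it 12 mm and it stays up; it is then free, clear of the wells 50 mm above its seat.
- pack_a: Right pack, seated, to be left. Origin as odd_pack. Foot 40 x 40 mm, 28 mm high; its front upper edge is held by the latch hook. Waist 38 mm wide, 28 to 72 mm high. Head 72 to 94 mm high, 44 mm wide (y), from x = -50 mm (a 30 mm overhang at the front, above the tab) to +22 mm. On it a block grip 30 (x) x 38 (y) mm, 94 to 128 mm high.
- pack_b: A second right pack, the same as pack_a, seated and to be left.
- charger: Dark grey three-bay charger, fixed, 85 (x) x 196 (y) mm, 58 mm high at the back, wells 52 mm. Origin: centre of its underside, on the bench. Its front, the latch side, is -x. Bays in a row at y = +60, 0, -60 mm; seated packs' origins at x = 0. Each has a steel tab reaching to x = -66 mm.
- tab0 (a point): Press point on the upper face of the tab of the bay at charger y = +60 mm: 55 mm in front of the bay's centre, 25 mm above the bench, 5 mm outside the head's edge; the head spans 59 to 81 mm above it, so an upright gripper does not fit: lean the closed fingers about 40 degrees, tips towards the pack, closing line along charger y, and push down. Tab 34 mm wide, sloping down outwards 25 degrees.
- tab1 (a point): The same point on the tab of the bay at charger y = 0.
- tab2 (a point): The same point on the tab of the bay at charger y = -60 mm.
- latch0 (a joint): Spring latch of tab0, rad: 0 at rest, grows as the tab is pressed, stop at 0.25; springs back. It turns about a line along charger y, 38 mm inwards of and 19 mm below the press point, which goes down 9 mm to the stop. The hook frees the pack at about 0.16 (6 to 7 mm down); pushing takes 3 to 10 N.
- latch1 (a joint): Spring latch of tab1, as latch0.
- latch2 (a joint): Spring latch of tab2, as latch0.
- tray: Empty dark grey open tray, fixed, 150 x 150 mm, walls 4 mm thick and 30 mm high, floor 4 mm thick. Origin: centre of its underside, on the bench.
Things that resemble listed ones, but are neither listed nor needed, are in the scene too. Leave any red look-alike of the tray alone. Leave any blue look-alike of the odd_pack alone.

How it is judged:
On the way, in this order (a step that is already met when the one before it is completed fails the run):
1. the release tab of the odd pack's bay is pressed while the pack sits in it (((value of joint latch0 above 0.1 rad and horizontal distance between odd_pack and tab0 below 0.072 m) or (value of joint latch1 above 0.1 rad and horizontal distance between odd_pack and tab1 below 0.072 m) or (value of joint latch2 above 0.1 rad and horizontal distance between odd_pack and tab2 below 0.072 m))).
2. the odd pack is lifted clear of the charger (z of odd_pack in the frame of charger above 0.056 m), for 0.1 s.
At the end, for the whole second after the job is handed in: The round-grip pack stands in the tray on its foot (origin within 55 mm of the tray's centre along each side, no more than 10 mm above the tray's underside, tilted less than 7 degrees), at rest and released; the other two packs are still seated (moved less than 8 mm) (x of odd_pack in the frame of tray between -0.055 and 0.055 m and y of odd_pack in the frame of tray between -0.055 and 0.055 m and z of odd_pack in the frame of tray below 0.01 m and angle between odd_pack's own z axis and vertical below 0.12 rad and linear speed of odd_pack below 0.02 m/s and angular speed of odd_pack below 0.2 rad/s and distance of each of pack_a, pack_b from where it was at the start of the episode below 0.008 m); the robot touches nothing.
It fails at once if one of the right packs pops up or is moved by 8 mm or more (distance of any of pack_a, pack_b from where it was at the start of the episode above 0.008 m).
It also fails if it takes over 58 s, if anything falls off the work surface, if the arm or the gripper's body presses on something with over 40 N, if the wrist force passes 120 N, or if a joint passes its speed limit or range.

## Working session

There is one attempt and no reset: what is moved stays moved. The work goes in short steps, each a Python script; the robot and the scene stay as the last script left them, time stands still between calls to the robot, and variables do not carry over. Pictures are saved under pics/ and viewed, at most 10 in all, crops included, and the job is handed in when it is done.

```bash
ls; mkdir -p pics; python3 - <<'E'
from bench import env, eoat, viewer, workorder, sensors
import cv2,numpy as np
for n in("scene","top"):
    im,d=viewer.get_image(n); cv2.imwrite(f"pics/{n}0.png",im[:,:,::-1]); np.save(f"pics/{n}0.npy",d)
    print(n,viewer.camera_info(n))
print(sensors.current_tcp_rot(),sensors.current_time())
E
```

```text
pics
scene {'fx': 516.8889896490301, 'fy': 516.8889896490301, 'cx': 287.35906685608217, 'cy': 204.358295495091, 'D': array([0.05198039, 0.        , 0.        , 0.        , 0.        ]), 'R': array([[ 0.59790348,  0.80149565,  0.01077777],
       [ 0.67100186, -0.4931113 , -0.5537127 ],
       [-0.43848368,  0.33829865, -0.83263803]]), 't': array([-0.17533625, -0.3445431 ,  1.48955829])}
top {'fx': 450.5081211574615, 'fy': 450.5081211574615, 'cx': 274.68343378603004, 'cy': 210.44459967098587, 'D': array([0.02999112, 0.        , 0.        , 0.        , 0.        ]), 'R': array([[ 0.02996213, -0.99918127, -0.02718572],
       [-0.99816015, -0.02847506, -0.05353033],
       [ 0.05271239,  0.02873959, -0.99819609]]), 't': array([-0.12403564,  0.47027943,  1.0871395 ])}
[-6.89828483e-04  9.74141721e-01  2.25936667e-01 -2.33703537e-04] 0.1
```

View pics/scene0.png

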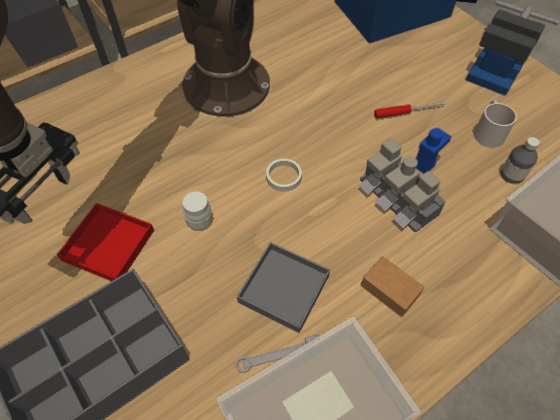

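View pics/top0.png

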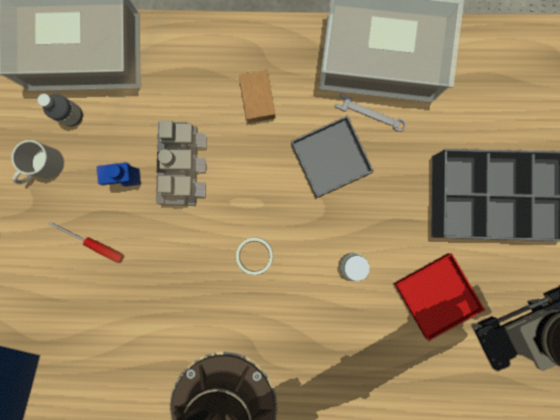

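Scene and top views: the charger is at top (178,162) with its tabs facing right (towards world -y). The grey tray is at top (332,157). The red tray at (438,296) and the blue pack at (117,174) are the look-alikes. Grip candidates in the top view are (174,130), (168,158) and (172,186). The middle one looks round, so I'll confirm it in an enlarged crop.

```bash
cat > h.py <<'E'
import cv2,numpy as np
from bench import env, eoat, viewer, workorder, sensors
from scipy.spatial.transform import Rotation as Ro
def cloud(name,d,ci=None):
    ci=ci or viewer.camera_info(name); h,w=d.shape
    u,v=np.meshgrid(np.arange(w),np.arange(h))
    K=np.array([[ci['fx'],0,ci['cx']],[0,ci['fy'],ci['cy']],[0,0,1]])
    n=cv2.undistortPoints(np.stack([u.ravel(),v.ravel()],1).astype(np.float64)[:,None],K,ci['D'])[:,0].reshape(h,w,2)
    P=np.dstack([n*d[...,None],d])
    return (P-ci['t'])@ci['R']
E
python3 - <<'E'
from h import *
a=cv2.imread("pics/top0.png")[110:215,145:225]; b=cv2.imread("pics/scene0.png")[125:235,345:455]
a=cv2.resize(a,(400,525),interpolation=2);b=cv2.resize(b,(400,400),interpolation=2)
c=np.zeros((525,800,3),np.uint8);c[:,:400]=a;c[:400,400:]=b;cv2.imwrite("pics/crop.png",c)
for n in("top","scene"):
    P=cloud(n,np.load(f"pics/{n}0.npy")); z=P[...,2]
    if n=="top": m0=np.zeros(z.shape,bool);m0[115:212,150:215]=1;t0=np.zeros(z.shape,bool);t0[110:205,283:380]=1
    else: m0=np.zeros(z.shape,bool);m0[130:235,350:450]=1;t0=np.zeros(z.shape,bool);t0[235:335,230:335]=1
    print(n,"bench z near charger",np.median(z[m0&(abs(z)<.012)]))
    def rect(m,s):
        m=cv2.morphologyEx(m.astype(np.uint8),cv2.MORPH_OPEN,np.ones((2,2),np.uint8))
        k,l,st,_=cv2.connectedComponentsWithStats(m)
        for i in range(1,k):
            if st[i,4]<25: continue
            p=P[l==i]; r=cv2.minAreaRect((p[:,:2]*1000).astype(np.float32))
            print(s,st[i,4],"rect",np.round(r[0],1),np.round(r[1],1),round(r[2],1),"z",np.round(np.percentile(p[:,2],[5,50,95]),3))
    rect(m0&(z>.128),"grip"); rect(m0&(z>.09),"heads");rect(m0&(z>.012),"chg"); rect(m0&(z>.012)&(z<.034),"tabs")
    rect(t0&(z>.022)&(z<.05),"trayrim"); rect(t0&(z>.012)&(z<.05),"tray")
E
```

```text
top bench z near charger 9.452990097699344e-05
grip 264 rect [540.3  -5.3] [366.8  44.1] 54.5 z [0.122 0.14  0.143]
grip 181 rect [576.6 127.2] [27.2 28.3] 13.7 z [0.121 0.14  0.144]
grip 260 rect [478.5  -2.7] [302.1  42.2] 73.7 z [0.121 0.14  0.143]
heads 710 rect [552.5 -13.5] [366.2  80.3] 55.5 z [0.067 0.108 0.142]
heads 661 rect [519.5  -9.1] [329.2  71.1] 64.2 z [0.06  0.107 0.142]
heads 683 rect [487.7  -1.5] [308.7  64.5] 74.7 z [0.043 0.108 0.142]
chg 3456 rect [553.1   7.2] [346.5 210.2] 78.6 z [0.015 0.105 0.142]
tabs 170 rect [527.6 -16.8] [332.6  43.1] 40.8 z [-0.001  0.024  0.032]
tabs 168 rect [509.7 -31.8] [286.1  41.4] 57.8 z [-0.001  0.025  0.031]
tabs 171 rect [518.6  75.5] [33.  26.9] 0.9 z [-0.001  0.024  0.032]
tabs 31 rect [490.6 100.9] [ 8.8 20.9] 68.3 z [0.008 0.013 0.021]
trayrim 250 rect [ 626.5 -284.5] [151.3  76.3] 25.6 z [-0.002  0.027  0.032]
trayrim 117 rect [ 552.3 -151.8] [ 56.2 267.8] 73.9 z [0.003 0.025 0.032]
trayrim 118 rect [ 514.1 -179.1] [ 95.5 187.4] 42.2 z [-0.001  0.025  0.032]
tray 619 rect [ 573.9 -204.5] [174.1 292.2] 37.6 z [-0.001  0.
[... 346 characters left out ...]
ct [731.4 -97.4] [  59.5 1011. ] 27.2 z [0.088 0.098 0.13 ]
heads 713 rect [ 703.8 -163. ] [ 72.  932.1] 33.2 z [0.087 0.108 0.142]
heads 1482 rect [ 745.5 -163. ] [121.9 878.1] 25.4 z [0.076 0.107 0.142]
chg 4998 rect [ 692.1 -112.7] [ 205.4 1009.1] 23.7 z [0.014 0.091 0.14 ]
tabs 103 rect [ 754.8 -134.1] [ 43.8 924.8] 27.7 z [0.001 0.019 0.036]
tabs 205 rect [ 734.8 -216.3] [ 40.2 811.8] 35.9 z [0.009 0.026 0.034]
tabs 47 rect [550.  100.5] [ 8.6 35.5] 81.0 z [0.01  0.024 0.035]
tabs 523 rect [641.  101.4] [158.5  76.9] 42.7 z [0.001 0.024 0.033]
trayrim 692 rect [ 736.6 -386.1] [182.4 555.5] 41.6 z [0.008 0.025 0.032]
tray 1017 rect [ 736.2 -385.4] [183.1 556.7] 41.5 z [0.002 0.021 0.031]
```

View pics/crop.png

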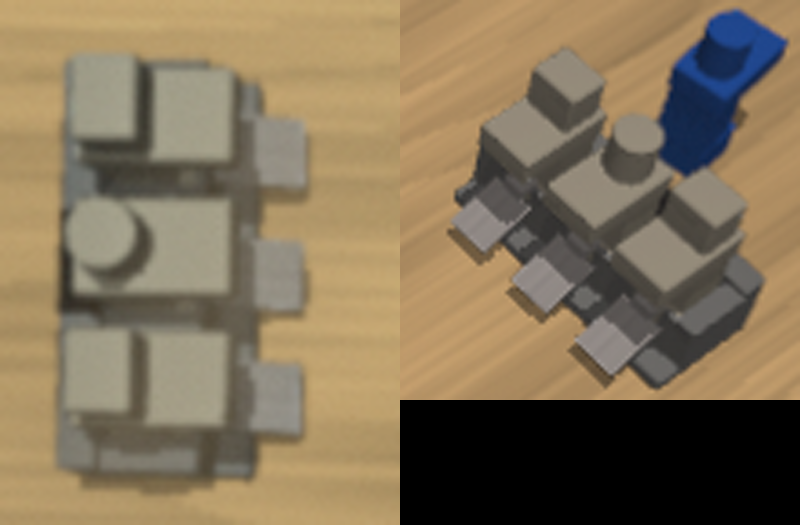

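The crop shows the middle pack (top (168,158), scene (410,165)) with a cylindrical grip, while its neighbours have block grips, so the middle one is the odd pack. I'll refit with the depth dropouts filtered out.

```bash
python3 - <<'E'
from h import *
for n in("top","scene"):
    d=np.load(f"pics/{n}0.npy");P=cloud(n,d); z=P[...,2];ok=d>0.2
    x,y=P[...,0],P[...,1]
    near=ok&(x>.45)&(x<.72)&(y>.03)&(y<.27); tr=ok&(abs(x-.576)<.12)&(abs(y+.22)<.12)
    def rect(m,s):
        m=cv2.morphologyEx(m.astype(np.uint8),cv2.MORPH_OPEN,np.ones((2,2),np.uint8))
        k,l,st,_=cv2.connectedComponentsWithStats(m)
        for i in range(1,k):
            if st[i,4]<25: continue
            p=P[l==i]; r=cv2.minAreaRect((p[:,:2]*1000).astype(np.float32))
            print(n,s,st[i,4],"mean",np.round(p.mean(0)*1000,1),"rect",np.round(r[0],1),np.round(r[1],1),round(r[2],1))
    rect(near&(abs(z-.140)<.005),"grip");rect(near&(abs(z-.106)<.005),"head");rect(near&(abs(z-.023)<.008),"tab")
    q=(P[tr&(z>.026)&(z<.034)][:,:2]*1000).astype(np.float32);r=cv2.minAreaRect(q);print("rim",r,len(q))
    q=(P[tr&(z>.002)&(z<.006)]*1000);print("floor",q.mean(0),cv2.minAreaRect(q[:,:2].astype(np.float32)))
E
```

```text
top grip 242 mean [633.9 126.4 142.9] rect [524.5   8. ] [367.5  43.5] 47.3
top grip 160 mean [575.7 126.4 139.4] rect [576.5 127.2] [27.  28.1] 17.5
top grip 240 mean [516.1 125.2 138.5] rect [517.1 129.6] [34.5 36. ] 89.3
top head 324 mean [634.5  97.5 104.8] rect [636.8 107.9] [41.8 55.4] 2.4
top head 387 mean [574.  101.4 107.7] rect [516.7 -10.4] [324.5  67.3] 64.2
top head 350 mean [514.7  96.6 106.2] rect [485.4  -0.8] [308.7  59.7] 74.7
top tab 131 mean [635.6  71.6  28.8] rect [527.5 -21.5] [326.3  36.2] 40.8
top tab 141 mean [576.2  71.   29.2] rect [495.8 -22.3] [285.4  36. ] 49.0
top tab 125 mean [516.6  70.7  20.2] rect [518.2  74. ] [32.6 23.5] 4.7
rim ((608.3423461914062, -243.40687561035156), (150.34799194335938, 150.17747497558594), 26.21775245666504) 402
floor [ 591.61350165 -230.77922499    3.74465226] ((576.1021118164062, -219.66189575195312), (239.80592346191406, 239.65359497070312), 89.81346130371094)
scene grip 172 mean [525.6 122.3 142.4] rect [ 712.6 -157.6] [ 42.7 932.2] 33.7
scene grip 136 mean [580.4 130.5 132.3] rect [566.  169.9] [ 27.4 122.5] 19.5
scene
[... 544 characters left out ...]
 tab 31 mean [547.7 101.7  23.2] rect [550.8 101.2] [ 7.  28.7] 80.1
scene tab 137 mean [584.2  73.1  22.7] rect [582.7  77. ] [30.8 32.8] 2.9
scene tab 34 mean [609.4 102.1  24.4] rect [612.6 100.9] [ 8.3 30.5] 70.5
scene tab 39 mean [676.4 150.7  10.1] rect [676.3 152.9] [ 4. 61.] 2.6
scene tab 143 mean [642.5  73.8  22.8] rect [642.4  73.9] [31.6 26.5] 8.2
scene tab 43 mean [668.4 105.6  20.4] rect [669.2 104.9] [26.6 12.9] 33.7
rim ((608.9028930664062, -245.52566528320312), (150.58216857910156, 152.1797637939453), 26.019309997558594) 491
floor [ 594.52864882 -233.92584322    3.77968863] ((575.9378662109375, -219.96823120117188), (239.9237060546875, 239.86050415039062), 89.99793243408203)
```

```bash
cat >> h.py <<'E'
def fit(P,ok,tag):
    x,y,z=P[...,0],P[...,1],P[...,2]
    for s,z0,dz,ym in(("grip",.140,.004,None),("head",.106,.004,None),("tab",.023,.008,.09)):
        for cx in(.516,.576,.636):
            m=ok&(abs(z-z0)<dz)&(abs(x-cx)<.028)&(y>.04)&(y<(ym or .16))
            q=P[m]*1000
            if len(q)>20:
                r=cv2.minAreaRect(q[:,:2].astype(np.float32))
                print(tag,s,len(q),"mean",q.mean(0).round(1),"rect",np.round(r[0],1),np.round(r[1],1),round(r[2],1))
def quat(zdir,ydir):
    z=np.array(zdir)/np.linalg.norm(zdir);y=np.array(ydir)/np.linalg.norm(ydir);x=np.cross(y,z)
    return np.roll(Ro.from_matrix(np.stack([x,y,z],1)).as_quat(),1)
E
python3 - <<'E'
from h import *
for n in("top","scene"):
    d=np.load(f"pics/{n}0.npy");fit(cloud(n,d),d>.2,n)
T=viewer.camera_info("wrist")["T_tool_cam"];print(T.round(3))
s,c=np.sin(np.radians(40)),np.cos(np.radians(40))
for sg in(1,-1):
    print(sg,"press",env.ik([.576,.075,.03],quat([0,s,-c],[sg,0,0])),"view",env.ik([.576,.0,.3],quat([0,s,-c],[sg,0,0])))
    print(sg,"grasp",env.ik([.576,.127,.13],quat([0,0,-1],[0,sg,0])),"place",env.ik([.608,-.244,.13],quat([0,0,-1],[0,sg,0])))
E
```

```text
top grip 231 mean [518.2 127.2 140.2] rect [518.6 127.2] [37.6 29.6] 0.7
top grip 158 mean [577.8 128.3 140.5] rect [577.5 128.3] [30.1 28.7] 87.9
top grip 236 mean [637.2 129.5 140.1] rect [637.3 129.6] [37.7 29.9] 0.6
top head 349 mean [516.9  99.2 106.1] rect [518.4 113.2] [43.2 70.8] 1.7
top head 378 mean [576.5 104.2 106.3] rect [578.3 114.3] [71.6 43.1] 89.9
top head 328 mean [635.8 101.8 106.2] rect [637.  115.9] [41.8 71.5] 2.2
top tab 141 mean [519.   73.6  25. ] rect [515.4  75.9] [42.5 27.7] 3.5
top tab 154 mean [579.   75.2  25. ] rect [575.4  75.7] [27.7 51.8] 89.0
top tab 139 mean [638.9  75.5  24.9] rect [639.2  77.1] [33.9 25.4] 2.6
scene grip 168 mean [521.2 123.9 140.2] rect [520.2 125.3] [32.1 38. ] 87.9
scene grip 132 mean [580.3 125.  140.1] rect [579.8 125.5] [29.7 32.6] 47.5
scene grip 206 mean [640.6 126.6 140.2] rect [640.2 127.8] [39.  33.1] 1.9
scene head 290 mean [523.8  97.9 106.4] rect [520.7 111. ] [72.9 45.1] 89.6
scene head 338 mean [583.4 102.5 106.4] rect [580.3 112. ] [45.3 73. ] 0.7
scene head 315 mean [642.7 100.4 106. ] rect [639.8 113.4] [45.4 
[... 436 characters left out ...]
1
  0.45349035] view [ 0.73191804  0.53138367 -0.65775517  1.56624316 -0.3958101   1.26354782
  0.27334514]
1 grasp [ 0.26852915  0.64328319 -0.86958733  1.73186761  0.56203459  1.03527989
  0.76986826] place [ 0.68640621  0.65928052 -0.6151401   1.57262872  0.42095978  1.04522048
  1.52688246]
-1 press [ 0.13660558  0.75494377  0.0608274   1.86904177 -0.95787394  0.94645015
 -2.20538635] view [ 0.11906621  0.4476475   0.26092244  1.62318397 -0.76149026  1.44347544
 -2.527177  ]
-1 grasp [-0.05326701  0.51281412 -0.36103348  1.75937866  0.22142592  0.90940424
 -2.07932048] place [ 2.98857644e-01  5.76477115e-01  1.92261305e-03  1.61058326e+00
 -1.28420200e-03  9.54533515e-01 -1.26958453e+00]
```

```bash
cat >> h.py <<'E'
cx=np.array([-.019,1,0]);cx/=np.linalg.norm(cx);cy=np.array([-cx[1],cx[0],0])   # charger axes
S,C=np.sin(np.radians(40)),np.cos(np.radians(40))
zp=S*cx-C*np.array([0,0,1]); qp=quat(zp,-cy)
def wristcloud():
    p,q=np.array(sensors.current_tcp_pos()),np.array(sensors.current_tcp_rot())
    im,d=viewer.get_image("wrist");ci=dict(viewer.camera_info("wrist"))
    W=np.eye(4);W[:3,:3]=Ro.from_quat(np.roll(q,-1)).as_matrix();W[:3,3]=p
    M=np.linalg.inv(W@ci["T_tool_cam"]);ci["R"],ci["t"]=M[:3,:3],M[:3,3]
    return im,d,cloud("wrist",d,ci)
E
python3 - <<'E'
from h import *
eoat.command_gripper(0.0,20)
tip=np.array([.580,.0737,.0286]); tcp=tip-.008*zp
env.movep(tcp-.10*zp+[0,-.03,0.03],qp)
im,d,P=wristcloud();cv2.imwrite("pics/w1.png",im[:,:,::-1]);fit(P,d>.02,"wrist")
print(sensors.current_time(),sensors.current_tcp_pos(),sensors.current_wrist_force())
E
```

```text
wrist grip 1898 mean [519.6 124.6 139.8] rect [518.8 126.8] [37.6 32.1] 0.8
wrist grip 1398 mean [578.5 125.9 139.9] rect [578.  128.1] [31.1 31.7] 18.1
wrist grip 1879 mean [637.5 126.9 139.8] rect [638.  129.3] [37.9 31. ] 1.2
wrist head 2897 mean [521.3  97.3 105.9] rect [519.2 112.5] [44.2 72.7] 0.5
wrist head 3317 mean [579.1 101.6 106. ] rect [578.8 113.8] [44.6 71.7] 1.2
wrist head 2891 mean [636.8  99.7 105.9] rect [638.4 115.2] [44.3 72.8] 1.7
wrist tab 1107 mean [519.6  72.7  25.1] rect [519.7  75.2] [34.  29.7] 0.5
wrist tab 1127 mean [579.6  74.2  25.2] rect [579.5  75.5] [33.9 28.2] 1.0
wrist tab 1075 mean [639.4  75.4  25.2] rect [639.5  76.6] [33.6 26.7] 1.8
3.8 [ 0.5814474  -0.02684554  0.14132345] [0.3124746  0.94493071 0.24337326]
```

View pics/w1.png

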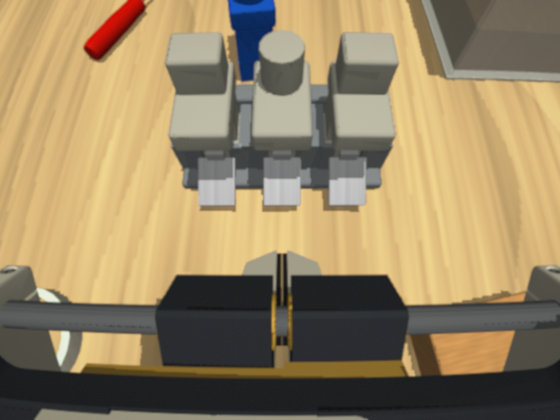

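The wrist view shows the round grip at (282,60) and its tab at (282,180), with the closed fingers at (283,265) lined up on it. The measurements agree to about 1 mm, so I'll press.

```bash
python3 - <<'E'
from h import *
tip=np.array([.5797,.0746,.0286]); tcp=tip-.008*zp
env.movep(tcp-.05*zp,qp)
env.move_straight(tcp+[0,0,.004],vel=.06)
f0=np.array(sensors.current_wrist_force())
for dz in(0,.003,.006,.008,.010,.012):
    env.move_straight(tcp-[0,0,dz],vel=.03)
    f=np.array(sensors.current_wrist_force())-f0;p=np.array(sensors.current_tcp_pos())-tcp
    print(dz,f.round(1),(p*1000).round(1))
    if np.linalg.norm(f)>30: break
env.dwell(.3)
im,d=viewer.get_image("top");P=cloud("top",d)
m=(d>.2)&(abs(P[...,0]-.578)<.012)&(abs(P[...,1]-.128)<.012);print("grip top z",np.median(P[m][:,2]))
print(sensors.current_time())
E
```

```text
0 [ 0.3 -0.7  2. ] [ 0.  -0.2 -0.1]
0.003 [-0.5 -3.5  2.2] [ 0.2 -0.8 -3.3]
0.006 [-0.8 -6.9  2.4] [ 0.2 -1.5 -6.6]
0.008 [-2.4 -8.1  2.7] [ 0.3 -1.9 -8.7]
0.01 [-1.2 -8.5  3. ] [  0.4  -2.2 -10.8]
0.012 [ -5.  -13.9  14.8] [  0.5  -2.3 -11.7]
grip top z 0.15217340265392
7.075
```

The grip top rose from 0.140 to 0.152 m, so the pack has popped. Next I'll retract, grasp and lift.

```bash
python3 - <<'E'
from h import *
p=np.array(sensors.current_tcp_pos())
env.move_straight(p-.09*zp,vel=.15)
qg=quat([0,0,-1],cx); g=np.array([.5787,.1275,0])
env.movep(g+[0,0,.26],qg)
eoat.command_gripper(.07)
im,d,P=wristcloud();x,y,z=P[...,0],P[...,1],P[...,2]
m=(d>.02)&(abs(z-.152)<.004)&(abs(x-.578)<.025)&(abs(y-.128)<.025)
q=P[m]*1000
if len(q)>20: c,r=cv2.minEnclosingCircle(q[:,:2].astype(np.float32));print(len(q),q.mean(0),c,r)
cv2.imwrite("pics/w2.png",im[:,:,::-1])
env.move_straight(g+[0,0,.131],vel=.12)
eoat.command_gripper(0.0,35)
print(sensors.current_opening(),sensors.current_gripper_force(),sensors.current_wrist_force())
env.move_straight(g+[0,0,.25],vel=.12)
print(sensors.current_opening(),sensors.current_gripper_force(),sensors.current_wrist_force(),sensors.current_time())
im,d,P=wristcloud();cv2.imwrite("pics/w3.png",im[:,:,::-1])
im,d=viewer.get_image("scene");cv2.imwrite("pics/s3.png",cv2.resize(im[60:300,220:540,::-1],(800,600)))
E
```

```text
1192 [577.47127199 129.73308887 151.42726942] (577.9696044921875, 129.71287536621094) 15.76113510131836
0.031572298323971425 34.956607818603516 [0.42125436 1.65743841 0.42646626]
0.03136522097356498 34.942907094955444 [ 0.27742808 -0.20629335 -3.33178913] 13.0
```

View pics/s3.png

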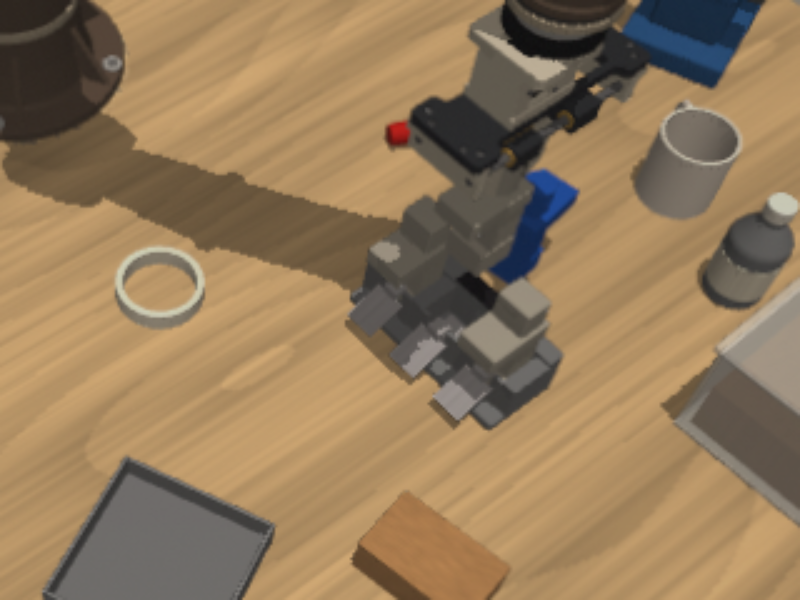

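The scene crop shows the odd pack lifted upright above the empty middle bay, with both neighbours still seated and the tray free at lower left. Now I'll place it.

```bash
python3 - <<'E'
from h import *
t=np.array([.6085,-.2445,0])
env.move_straight(t+[0,0,.25],vel=.2)
env.move_straight(t+[0,0,.125],vel=.12)
f0=np.array(sensors.current_wrist_force())
for z in(.117,.114,.112,.1105,.109):
    env.move_straight(t+[0,0,z],vel=.03)
    f=np.array(sensors.current_wrist_force())-f0;print(z,f.round(1),np.array(sensors.current_tcp_pos()).round(4))
    if f[2]>2.: break
env.dwell(.2)
eoat.command_gripper(.06)
env.dwell(.2)
env.move_straight(t+[0,0,.26],vel=.15)
print(sensors.current_opening(),sensors.current_time())
im,d,P=wristcloud();cv2.imwrite("pics/w4.png",im[:,:,::-1])
x,y,z=P[...,0],P[...,1],P[...,2]
m=(d>.02)&(z>.12)&(z<.14)&(abs(x-.608)<.04)&(abs(y+.244)<.04)
print(m.sum(),P[m].mean(0) if m.any() else 0)
m=(d>.02)&(z>.09)&(z<.11)&(abs(x-.608)<.06)&(abs(y+.244)<.07);q=P[m];print(len(q),np.linalg.lstsq(np.c_[q[:,:2],np.ones(len(q))],q[:,2],rcond=None)[0])
E
```

```text
0.117 [ 0.2 -0.3 -1.5] [ 0.6083 -0.2445  0.1168]
0.114 [ 0.7  0.6 -0.9] [ 0.6084 -0.2445  0.1138]
0.112 [-0.6  0.8 -0.1] [ 0.6084 -0.2445  0.1118]
0.1105 [-1.1  0.4  5.2] [ 0.6089 -0.2444  0.1111]
0.0602290694932453 19.7
1116 [ 0.60680203 -0.2431845   0.13094001]
2408 [0.01593702 0.00852576 0.08997573]
```

View pics/w4.png

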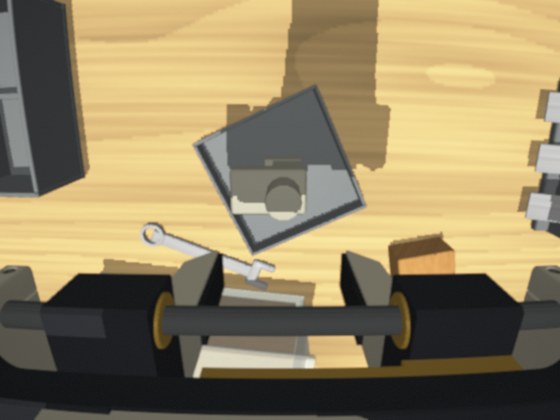

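The wrist view shows the pack standing upright inside the tray (grip at (284,198)), with its head level and its grip top at 0.131 m against the 0.132 m expected. The fingers are clear.

```bash
python3 -c "
from bench import workorder
print(workorder.close_job())"
```

```text
the job is handed in; nothing more can be done
None
```

The round-grip pack was released and now stands upright in the grey tray, the other two packs still looked seated when I last saw them (just after the lift), and the job was handed in at about 20 s; no verdict was returned.

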